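Build up a column of slide-and-click bit cases

ROBOT

A 6-joint arm with a two-finger parallel gripper is mounted at the origin on a cart in front of the work surface, level with it; the furniture and walls round the work are solid. World frame = base frame: x ahead of the robot, y to its left, z up, the work surface at z = 0. Lengths are in m, angles in rad, forces in N, time in s.
With the tool pointing down it reaches from about 0.375 to 0.75 m from the base axis. Payload 9 kg.
Tool frame: the origin (TCP) lies midway between the tips of the shut fingers; the grasp point (between the pads) lies 19 mm behind it; z points along the fingers, y is the line along which they close (so a half turn about z gives the same grasp; the last joint's range is limited). The gripper opens to 85 mm and grips with 20 to 120 N. Pads are 22 mm wide; open, the fingers measure 114 mm over their backs; the gripper's body (76 mm by 85 mm) begins 54 mm behind the grasp point. The pads swing forward as they close: fully open they stand 13 mm farther back than shut.
Start: joints at [1.051, 0.104, 0.097, 1.564, 0, 1.353], TCP at [0.178, 0.573, 0.231] pointing down, gripper open.
Joint ranges: [-2.99, 2.99], [-0.84, 1.86], [-1.1, 1.16], [-1.84, 2.11], [-1.51, 1.56], [-3.14, 3.14]. Speed limits (rad/s): [2.22, 2.22, 2.57, 3.14, 3.14, 3.14].

INTERFACE

Orientations are given as a unit quaternion [x, y, z, w].
In Python, from plant import ctrl, snapshot, camera_model, ticket gives the robot as it stands.
- The arm moves only by the shell command python3 -m creep 'ROWS' [OPENING]. ROWS is a JSON object of lists of equal length, an entry for each row: "offset": the shift along the tool's x, y, z in cm, a list of three; "rot": the turn, a rotation vector about the tool's x, y, z in degrees, a list of three. In form: {"offset": [[dx, dy, dz], ...], "rot": [[wx, wy, wz], ...]}. A call has 1 to 10 rows; each row is the pose to reach, as a shift and turn from the pose commanded when the call began, along the tool's axes at that moment; what a row does not reach only later rows make up. A row lasts 1/10 s, in which the tool goes at most 50 mm and 8.59 degrees, less where a joint would pass 70% of its speed; a pose out of reach is approached as far as the arm can. A call with a gripper value outside its range is refused whole. OPENING is the closure, from 0 (fully open) to 1 (shut), set as the call begins (- or left out, the last holds). The fingers move at their own pace and stop on an object; the grip force is fixed at half the most. Time passes only in rows, so rows that repeat a pose let the fingers close. It gives the time, the measured TCP pose, the force, the opening and the grip force at its end, in the units of the state.
- ctrl.get_obs(): the state, without advancing time (a new reading comes with each control period).
- snapshot(name): name is "side" or "top" or "wrist"; returns the picture (420x560x3 uint8, blue, green, red); there is no depth.
- camera_model(name): a dict with "camera_matrix" (3x3 intrinsics, pixels), "rvec" (rotation vector, rad) and "tvec" (3), from world to camera coordinates, as OpenCV has them. Camera axes: x right, y down, z forward; pixel columns grow to the right and rows downward; lengths in m; the calibration is good to about 2 mm. A picture is of the moment at which its call begins: read the wrist's pose just before it. camera_model takes no time and is no camera call; for the wrist camera it gives the pose at the moment of the call.
- ticket.sign_off(): hands the job in; it is judged then, once.
The state is a dict: "time_s": time; "joint_positions": joint angles; "joint_vel": joint speeds; "effort": joint torques, N m; "position": TCP position; "tool_rot": TCP orientation; "ft_force": force on the tool from outside, world axes, zero at the start; "ft_torque": the same for the moment, N m; "finger_gap": finger opening in m; "grasp_force": force on a finger pad.
Only numpy, scipy, OpenCV 4.12 (cv2) and the standard library are available. Lean on these libraries where they do the work, as an engineer would, in place of code of your own. Each camera call takes 0.05 s, during which the arm holds its last target. There are 200 camera calls.

TASK

Build up the column on the bench dock: the deep bit case goes on the bottom case, then the shallow one on top of the deep one, both facing the same way as the bottom case. Set each case down flat between the side rims of the lid below, a couple of centimetres short of home toward its front, let go of it, then push it by its front end straight back until it is fully home under the rear lip and the sprung catch clicks up in front of its foot. Leave the other things on the bench where they are.

Things in the scene. Friction and masses are not known exactly. Their poses are not given: they have to be found in the camera images.
- bottom_case: Fixed bottom case of the column: grey bit case with black stacking lid, 140 (x) x 62 (y) mm, on a steel dock plate 176 x 100 mm screwed to the bench. Origin: centre of the plate's underside. Own +x from its front (release tab, clips; toward the robot) to its rear (hooked lip), +z up. Lid's top surface (deck) at z = 60 mm, rims to 68 mm.
- bottom_deck (a point): Centre of the deck of bottom_case, same axes. A case is home with its origin here (play -1.5 to +1 mm in x, 2 in y). Rounded side rims 8 mm high, inner faces y = +-27 mm, outer +-31, x = -46 to +70. Rear lip x = 60 to 70, 5.8 mm free below it. Set a case down with its origin at x = -10 to -45 mm (about -20 is good; nearer, its nose lands on the lip), then it slides in +x.
- bottom_catch (a joint): Sprung steel catch in the front of bottom_case's lid, 34 mm wide, x = -66 to -59.5 mm; its release tab reaches x = -78.5, 3 mm below the deck. 0 = up, 6 mm above the deck; 0.006 = pressed flush with it. A case set on it short of home presses it down (0.7 N); it springs up in front of the foot when the case is home.
- deep_case: Loose deep bit case with stacking lid (rims, lip, catch), 0.45 kg, 140 (x) x 62 (y) mm. Origin: centre of its foot's underside; +x from front (tab, clips) to rear. Foot 9 mm high, 50 wide, x = -58 to 58, plus a 4 mm thick nose to x = 66. Body z = 9 to 60 mm (deck), x = -70 to 70, rims to 68. Grasp across the 62 mm body (y), fingertips at least 12 mm above the foot's underside.
- deep_deck (a point): Point on deep_case's lid's top surface, at its centre, 60 mm above deep_case's origin; rims, rear lip and home position of a case on it as for bottom_deck.
- deep_catch (a joint): Sprung catch in the front of deep_case's lid; as bottom_catch: 0 up, 0.006 pressed flush.
- shallow_case: Loose shallow bit case with a plain flat lid (no rims, no catch), 0.28 kg, 140 (x) x 62 (y) mm. Origin: centre of its foot's underside; +x from its front (clips) to its rear (hinge, nose of the foot). Same foot as deep_case; body z = 9 to 42 mm (top), x = -70 to 70. Grasp across the 62 mm body, fingertips at least 12 mm above the foot's underside.
- tape_black: roll of black tape, 70 mm across, 18 high, lying flat; origin at the centre of its underside; a bystander, to be left where it is
- screwdriver_yellow: screwdriver with yellow handle, 185 mm long along its own y, 30 high; origin under its middle; a bystander, to be left where it is
- tape_measure: tape measure, 36 x 82 x 65 mm; origin at the centre of its underside; a bystander, to be left where it is
- padlock: padlock lying flat, 62 x 40 x 17 mm; origin at the centre of its underside; a bystander, to be left where it is
- screw_jar: jar of screws with red lid, 63 mm across, 80 high; origin at the centre of its underside; a bystander, to be left where it is
- adapter_plug: white adapter plug, 45 x 45 x 36 mm; origin at the centre of its underside; a bystander, to be left where it is

How it is judged:
On the way, in this order (a step that is already met when the one before it is completed fails the run):
1. the deep case sits flat between the rims of the bottom case's lid, 7 to 55 mm short of home, and has been let go (y of deep_case in the frame of bottom_deck between -0.004 and 0.004 m and z of deep_case in the frame of bottom_deck between -0.0025 and 0.0025 m and angle between the z axis of deep_case and the z axis of bottom_deck, either way round below 0.04 rad and angle between the x axis of deep_case and the x axis of bottom_deck, either way round below 0.08 rad and x of deep_case in the frame of bottom_deck between -0.055 and -0.007 m and contact force between deep_case and the fingers below 0.1 N and linear speed of deep_case below 0.02 m/s), for 0.2 s.
2. the deep case is fully home under the rear lip and the bottom case's catch has clicked up in front of its foot (y of deep_case in the frame of bottom_deck between -0.004 and 0.004 m and z of deep_case in the frame of bottom_deck between -0.0025 and 0.0025 m and angle between the z axis of deep_case and the z axis of bottom_deck, either way round below 0.04 rad and angle between the x axis of deep_case and the x axis of bottom_deck, either way round below 0.08 rad and x of deep_case in the frame of bottom_deck between -0.004 and 0.004 m and value of joint bottom_catch below 0.0025 m), for 0.2 s.
3. the shallow case sits flat between the rims of the deep case's lid, 7 to 55 mm short of home, and has been let go (y of shallow_case in the frame of deep_deck between -0.004 and 0.004 m and z of shallow_case in the frame of deep_deck between -0.0025 and 0.0025 m and angle between the z axis of shallow_case and the z axis of deep_deck, either way round below 0.04 rad and angle between the x axis of shallow_case and the x axis of deep_deck, either way round below 0.08 rad and x of shallow_case in the frame of deep_deck between -0.055 and -0.007 m and contact force between shallow_case and the fingers below 0.1 N and linear speed of shallow_case below 0.02 m/s), for 0.2 s.
4. the shallow case is fully home under the rear lip and the deep case's catch has clicked up in front of its foot (y of shallow_case in the frame of deep_deck between -0.004 and 0.004 m and z of shallow_case in the frame of deep_deck between -0.0025 and 0.0025 m and angle between the z axis of shallow_case and the z axis of deep_deck, either way round below 0.04 rad and angle between the x axis of shallow_case and the x axis of deep_deck, either way round below 0.08 rad and x of shallow_case in the frame of deep_deck between -0.004 and 0.004 m and value of joint deep_catch below 0.0025 m), for 0.2 s.
At the end, for the whole second after the job is handed in: The deep case is home on the bottom case and the shallow case home on the deep case: each origin within 4 mm of the deck point below it in x and y and 2.5 mm in height, square with it to 0.08 rad and flat to 0.04 rad, both catches up (under 2.5 mm pressed), at rest (all of step 2 and all of step 4 and linear speed of each of deep_case, shallow_case below 0.01 m/s); the robot touches nothing.
It fails at once if a bystander is moved by more than 3 cm (distance of any of tape_black, screwdriver_yellow, tape_measure, padlock, screw_jar, adapter_plug from where it was at the start of the episode above 0.03 m).
It also fails if it takes over 72 s, if anything falls off the work surface, if the arm or the gripper's body presses on something with over 40 N, if the wrist force passes 120 N, or if a joint passes its speed limit or range.

## Working session

There is one attempt and no reset: what is moved stays moved. The work goes in short steps, Python scripts to look and compute and a shell command to move; the robot and the scene stay as the last step left them, time stands still between calls to the robot, and variables do not carry over. Pictures are saved under pics/ and viewed, at most 10 in all, crops included, and the job is handed in when it is done.

```bash
ls; mkdir -p pics; python3 - <<'E'
from plant import ctrl, snapshot, camera_model
import cv2,numpy as np
o=ctrl.get_obs();print({k:np.round(v,3).tolist() for k,v in o.items()})
for n in("top","side"):
    im=snapshot(n);cv2.imwrite(f"pics/{n}0.png",cv2.resize(im,None,fx=1.42,fy=1.42,interpolation=cv2.INTER_CUBIC));cv2.imwrite(f"{n}0raw.png",im)
    c=camera_model(n);print(n,c)
E
```

```text
pics
{'time_s': 0.0, 'joint_positions': [1.051, 0.105, 0.096, 1.564, -0.0, 1.353], 'joint_vel': [0.001, 0.0, -0.0, -0.0, -0.001, -0.0], 'effort': [0.002, -55.692, 50.366, 0.017, -0.0, 0.0], 'position': [0.178, 0.573, 0.231], 'tool_rot': [0.15, 0.989, -0.001, -0.0], 'ft_force': [-0.919, 0.343, -0.329], 'ft_torque': [-0.018, -0.001, 0.014], 'grasp_force': 0.0, 'finger_gap': 0.086}
top {'camera_matrix': array([[542.63316987,   0.        , 273.07355383],
       [  0.        , 542.63316987, 214.04322618],
       [  0.        ,   0.        ,   1.        ]]), 'rvec': array([ 2.2103491 , -2.18224835,  0.08239832]), 'tvec': array([0.06214331, 0.55569764, 1.20195721])}
side {'camera_matrix': array([[391.97210814,   0.        , 278.94195084],
       [  0.        , 391.97210814, 210.77949415],
       [  0.        ,   0.        ,   1.        ]]), 'rvec': array([ 0.20051856, -2.78596141,  1.33421581]), 'tvec': array([0.55521766, 0.07462757, 1.06843771])}
```

View pics/top0.png

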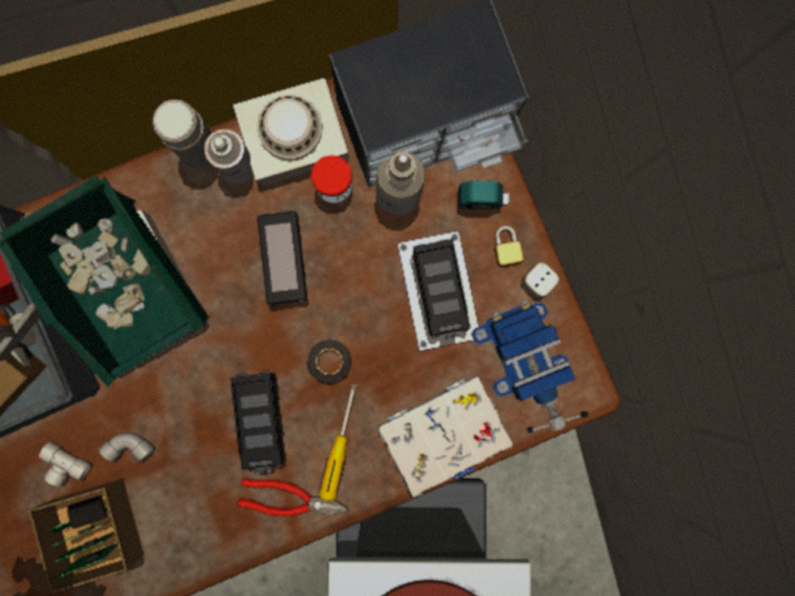

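View pics/side0.png

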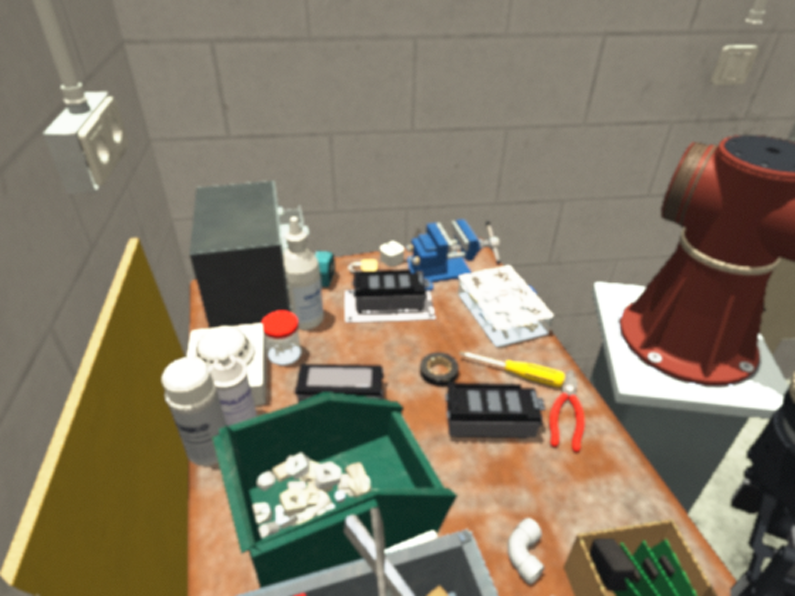

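The top view shows the dock's bottom case at about (437,290), the deep case at (258,422) with its tab toward the robot, and the shallow case at (282,258) (×1.42 pixels). The jar is at (332,178), the tape at (329,361) and the screwdriver at (340,445). The side view agrees. Next come rough positions.

```bash
cat > h.py <<'E'
import numpy as np,cv2
from scipy.spatial.transform import Rotation as R
from plant import ctrl,snapshot,camera_model
def proj(P,c):
    return cv2.projectPoints(np.array(P,float).reshape(-1,3),c["rvec"],c["tvec"],c["camera_matrix"],None)[0].reshape(-1,2)
def ray(p,c):
    r=R.from_rotvec(np.ravel(c["rvec"])).as_matrix();t=np.ravel(c["tvec"])
    d=r.T@np.linalg.inv(c["camera_matrix"])@np.array([p[0],p[1],1.]);return -r.T@t,d
def atz(p,c,z):
    o,d=ray(p,c);return o+d*(z-o[2])/d[2]
def tri(p1,c1,p2,c2):
    o1,d1=ray(p1,c1);o2,d2=ray(p2,c2)
    s=np.linalg.lstsq(np.c_[d1,-d2],o2-o1,rcond=None)[0]
    a,b=o1+s[0]*d1,o2+s[1]*d2;return (a+b)/2,np.linalg.norm(a-b)
def yaw(q):  # tool x-axis heading in world
    m=R.from_quat(q).as_matrix();return np.degrees(np.arctan2(m[1,0],m[0,0]))
def delta(tgt,yw):
    """row to reach world TCP tgt pointing down, with tool x heading yw deg"""
    o=ctrl.get_obs();m=R.from_quat(o["tool_rot"])
    c,s=np.cos(np.radians(yw)),np.sin(np.radians(yw))
    g=R.from_matrix(np.array([[c,s,0],[s,-c,0],[0,0,-1]]))
    print("offset cm",np.round(m.inv().apply(np.array(tgt)-o["position"])*100,2),"rot deg",np.round((m.inv()*g).as_rotvec(degrees=True),2))
E
python3 - <<'E'
from h import *
c=camera_model("top")
for n,p,z in [("bot rear L",(413,243),.068),("bot rear R",(452,235),.068),("bot front L",(431,341),.068),("bot front R",(467,332),.068),("deep rL",(233,375),.068),("deep rR",(274,374),.068),("deep fL",(241,468),.068),("deep fR",(282,465),.068),("sh rL",(259,214),.042),("sh rR",(298,211),.042),("sh fL",(267,304),.042),("sh fR",(306,299),.042),("jar",(332,178),.08),("tape",(329,361),.018),("drv tip",(353,385),.01),("drv end",(330,502),.02),("bottle",(400,170),.1),("padlock",(509,245),.01)]:
    print(n,atz(np.array(p)/1.42,c,z).round(3))
o=ctrl.get_obs();w=camera_model("wrist");print(yaw(o["tool_rot"]),w["camera_matrix"])
m=R.from_quat(o["tool_rot"]);oo,dd=ray((280,210),w);print("cam in tool",m.inv().apply(oo-o["position"]),m.inv().apply(dd))
print(R.from_quat(o["tool_rot"]).as_matrix().round(2))
delta([.42,.24,.33],0)
E
```

```text
bot rear L [0.645 0.033 0.068]
bot rear R [ 0.658 -0.027  0.068]
bot front L [0.496 0.004 0.068]
bot front R [ 0.511 -0.051  0.068]
deep rL [0.442 0.301 0.068]
deep rR [0.444 0.24  0.068]
deep fL [0.304 0.286 0.068]
deep fR [0.309 0.225 0.068]
sh rL [0.691 0.272 0.042]
sh rR [0.697 0.211 0.042]
sh fL [0.551 0.256 0.042]
sh fR [0.559 0.196 0.042]
jar [0.741 0.157 0.08 ]
tape [0.464 0.16  0.018]
drv tip [0.426 0.122 0.01 ]
drv end [0.246 0.155 0.02 ]
bottle [0.75  0.055 0.1  ]
padlock [ 0.652 -0.124  0.01 ]
162.708148329927 [[291.7322575    0.         282.5367688 ]
 [  0.         291.7322575  208.19435992]
 [  0.           0.           1.        ]]
cam in tool [ 0.0658702  -0.0002287  -0.14266697] [-0.26693067 -0.00936588  0.96372933]
[[-0.95  0.3  -0.  ]
 [ 0.3   0.95 -0.  ]
 [ 0.   -0.   -1.  ]]
offset cm [-32.97 -24.58  -9.92] rot deg [-4.0000e-02  9.0000e-02  1.6271e+02]
```

```bash
python3 -c "
from h import *
delta([.375,.263,.17],186.3)"
```

```text
offset cm [-28.   -23.71   6.08] rot deg [ -0.06  -0.03 -23.59]
```

```bash
python3 -m creep '{"offset":[[-4,-3.4,0],[-8,-6.8,0],[-12,-10.1,0],[-16,-13.5,0],[-20,-17,1.5],[-24,-20.3,3],[-28,-23.7,5],[-28,-23.7,6],[-28,-23.7,6],[-28,-23.7,6]],"rot":[[0,0,-4],[0,0,-8],[0,0,-12],[0,0,-16],[0,0,-20],[0,0,-23.6],[0,0,-23.6],[0,0,-23.6],[0,0,-23.6],[0,0,-23.6]]}'
cat > look.py <<'E'
import sys,json
from h import *
n=sys.argv[1];c=camera_model("wrist");im=snapshot("wrist")
np.savez(n+".npz",im=im,**c);cv2.imwrite("pics/%s.png"%n,cv2.resize(im,None,fx=1.42,fy=1.42,interpolation=cv2.INTER_CUBIC))
o=ctrl.get_obs();print(o["time_s"],o["position"].round(4) if hasattr(o["position"],"round") else o["position"],yaw(o["tool_rot"]))
E
python3 look.py d1
python3 -m creep '{"offset":[[2,0,0],[4,0,0],[4,0,0],[4,0,0]],"rot":[[0,0,0],[0,0,0],[0,0,0],[0,0,0]]}'
python3 look.py d2
```

```text
time_s: 1.1
position: [0.375, 0.2631, 0.1711]
tool_rot: [-0.054, 0.999, 0.0, -0.0]
ft_force: [-0.1, 0.2, 0.7]
finger_gap: 0.0854
grasp_force: 0.0
1.15 [0.375  0.2638 0.1717] -173.69862099311962
time_s: 1.55
position: [0.3356, 0.26, 0.1722]
tool_rot: [-0.056, 0.998, 0.0, 0.001]
ft_force: [0.3, 0.0, -0.3]
finger_gap: 0.0856
grasp_force: 0.0
1.6 [0.3358 0.2598 0.172 ] -173.60681963659218
```

```bash
python3 - <<'E'
import cv2,numpy as np
a=np.load("d1.npz")["im"];b=np.load("d2.npz")["im"]
cv2.imwrite("pics/d12.png",np.vstack([cv2.resize(x,None,fx=.95*.75,fy=.95*.75) for x in (a,b)])) if 0 else cv2.imwrite("pics/d12.png",np.hstack([x[0:420,80:480] for x in (a,b)]))
E
```

```text
(no output)
```

View pics/d12.png

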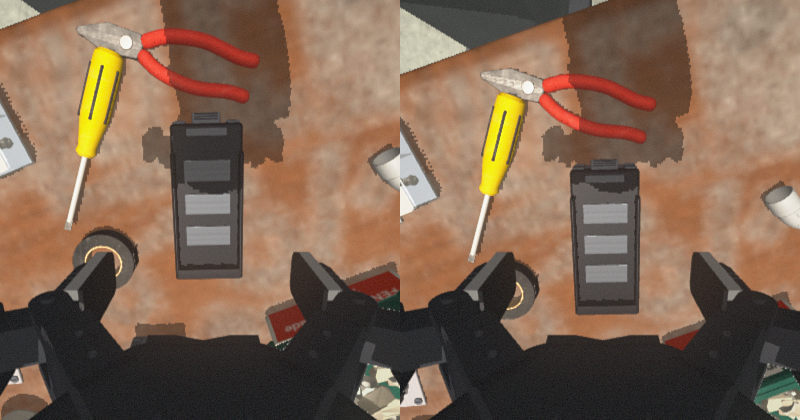

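The deep case's tab is at about (286,117) in the first full frame, at the top, so its front faces the robot. Next I'll enlarge both views.

```bash
python3 - <<'E'
import cv2,numpy as np
a=np.load("d1.npz")["im"][105:295,235:335];b=np.load("d2.npz")["im"][150:340,235:335]
z=lambda x:cv2.convertScaleAbs(cv2.resize(x,None,fx=3.1,fy=3.1,interpolation=cv2.INTER_CUBIC),alpha=1.8,beta=20)
cv2.imwrite("pics/dz.png",np.hstack([z(a),z(b)]))
E
```

```text
(no output)
```

View pics/dz.png

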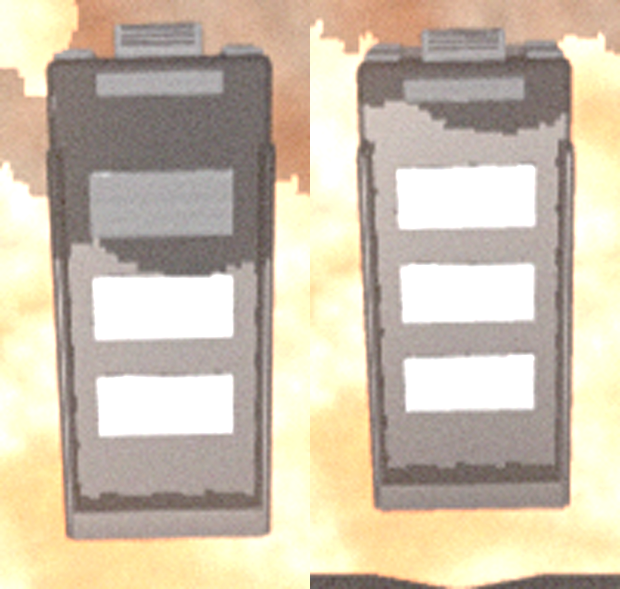

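The enlarged crop gives these points (crop pixels, left / right view): front deck corners (48,58),(272,56) / (358,62),(572,60), and rear lip corners (66,538),(270,536) / (374,507),(568,507). The view shows the deep case upright, tab toward the robot. Next I'll fit its pose with height free.

```bash
cat >> h.py <<'E'
from scipy.optimize import least_squares
def fit(obs,g):
    """obs: list of (camera, model pts, full px); pose x,y,z,yaw"""
    def f(p,raw=False):
        r=[]
        for c,M,q in obs:
            W=R.from_euler("z",p[3]).apply(np.array(M)/1000.)+p[:3]
            r.append(proj(W,c)-np.array(q))
        return np.concatenate(r).ravel()
    s=least_squares(f,g);print("xyz",s.x[:3].round(4),"yaw",np.degrees(s.x[3]).round(2),"res px",s.fun.round(1).tolist());return s.x
def cam(n):
    d=np.load(n+".npz");return {k:d[k] for k in d.files if k!="im"}
E
python3 - <<'E'
from h import *
M=[[-70,-31,60],[-70,31,60],[70,-31,68],[70,31,68]]
f=lambda P,o:np.array(P)/3.1+o
p=fit([(cam("d1"),M,f([(48,58),(272,56),(66,538),(270,536)],(235,105))),(cam("d2"),M,f([(48,62),(262,60),(64,507),(258,507)],(235,150)))],[.375,.263,0,.1])
y=np.degrees(p[3])+180
ex=R.from_euler("z",p[3]).apply([1,0,0])
delta([*p[:2],.105],y)
E
```

```text
xyz [ 0.3737  0.2673 -0.0027] yaw 7.28 res px [-0.5, 0.5, 0.6, -0.2, -0.3, -0.0, -0.3, -0.4, -0.4, 0.3, 0.8, -0.0, -0.2, 0.2, 0.3, -0.5]
offset cm [-3.83  0.32  6.71] rot deg [ 0.02  0.09 -0.88]
```

```bash
python3 -c "
from h import *
delta([.60,.237,.17],186.5);delta([.555,-.014,.17],190.5)"
```

```text
offset cm [-26.    -5.21   0.24] rot deg [ 0.03  0.09 -0.11]
offset cm [-18.73 -29.65   0.22] rot deg [ 0.02  0.09 -4.11]
```

```bash
python3 -m creep '{"offset":[[-4,-0.8,0],[-8,-1.6,0],[-12,-2.4,0],[-16,-3.2,0],[-20,-4,0],[-24,-4.8,0],[-26,-5.2,0],[-26,-5.2,0],[-26,-5.2,0]],"rot":[[0,0,0],[0,0,0],[0,0,0],[0,0,0],[0,0,0],[0,0,0],[0,0,0],[0,0,0],[0,0,0]]}' >/dev/null
python3 look.py s1
python3 -m creep '{"offset":[[2,0,0],[4,0,0],[4,0,0],[4,0,0]],"rot":[[0,0,0],[0,0,0],[0,0,0],[0,0,0]]}'>/dev/null
python3 look.py s2
python3 -m creep '{"offset":[[0.6,-4,0],[1.1,-8,0],[1.7,-12,0],[2.2,-16,0],[2.8,-20,0],[3.3,-24.4,0],[3.3,-24.4,0],[3.3,-24.4,0]],"rot":[[0,0,-1],[0,0,-2],[0,0,-3],[0,0,-4],[0,0,-4],[0,0,-4],[0,0,-4],[0,0,-4]]}'>/dev/null
python3 look.py b1
python3 -m creep '{"offset":[[2,0,0],[4,0,0],[4,0,0],[4,0,0]],"rot":[[0,0,0],[0,0,0],[0,0,0],[0,0,0]]}'
python3 look.py b2
python3 - <<'E'
from h import *
# predicted rough centres in the pictures, for cropping
for n,p in [("s1",(.6245,.234,.042)),("s2",(.6245,.234,.042)),("b1",(.5775,-.010,.068)),("b2",(.5775,-.010,.068))]: print(n,proj(p,cam(n)))
ims=[np.load(n+".npz")["im"][60:400,80:480] for n in("s1","s2","b1","b2")]
g=np.vstack([np.hstack(ims[:2]),np.hstack(ims[2:])]);cv2.imwrite("pics/all.png",cv2.resize(g[:680],(700,595)))
E
```

```text
2.55 [0.5993 0.2362 0.1709] -173.6726657260906
3.0 [0.56   0.2318 0.1718] -173.66735445590123
3.85 [ 0.5542 -0.0146  0.1714] -169.72651991316886
time_s: 4.25
position: [0.515, -0.0208, 0.1716]
tool_rot: [-0.09, 0.996, -0.0, 0.0]
ft_force: [0.4, 0.4, -0.2]
finger_gap: 0.0852
grasp_force: 0.0
4.3 [ 0.5152 -0.021   0.1715] -169.62168264528694
s1 [[278.13258825 225.16760516]]
s2 [[277.87012449 262.09702688]]
b1 [[284.49706211 233.44839593]]
b2 [[282.30969131 273.33486799]]
```

View pics/all.png

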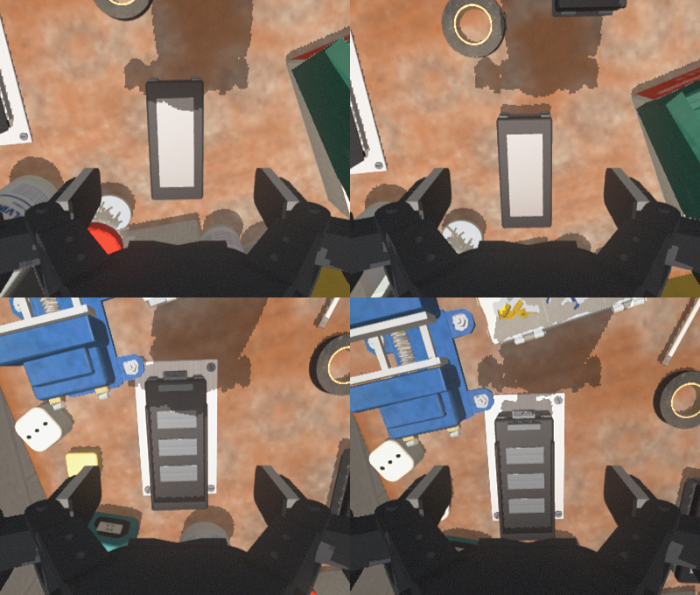

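The top pair shows the shallow case with its clips at the robot-side end, so it faces the right way. The bottom pair shows the dock case with its tab at the robot side, and the vise to its right. Next I'll enlarge all four.

```bash
python3 - <<'E'
import cv2,numpy as np
L=[]
for n,x,y in [("s1",242,142),("s2",242,173),("b1",245,136),("b2",244,180)]:
    a=np.load(n+".npz")["im"][y:y+175,x:x+78]
    L.append(cv2.convertScaleAbs(cv2.resize(a,(195,525),interpolation=cv2.INTER_CUBIC) if 0 else cv2.resize(a,(198,444),interpolation=cv2.INTER_CUBIC),alpha=1.7,beta=20))
cv2.imwrite("pics/allz.png",np.hstack(L))
E
```

```text
(no output)
```

View pics/allz.png

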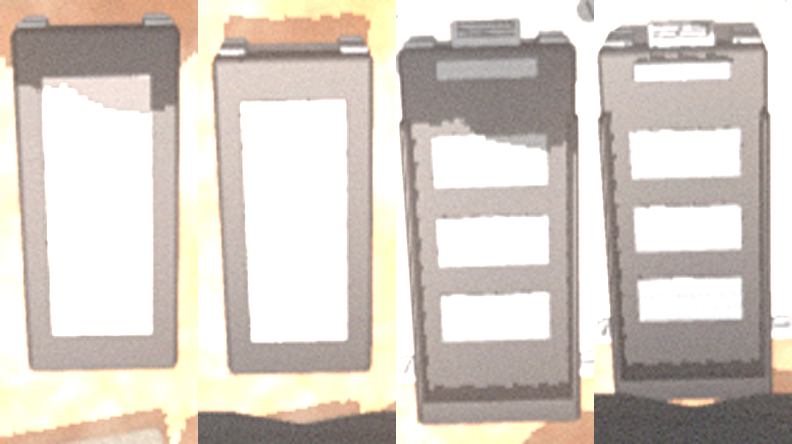

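The crop gives corners for each view. Shallow s1: (12,29),(180,26),(29,370),(178,367), and s2: (17,58),(174,54),(30,373),(173,370). Dock b1: (2,49),(182,46),(24,422),(183,418), and b2 front: (5,53),(175,49). The rim starts sit near rows 109–118.

```bash
python3 - <<'E'
from h import *
s=198/78
f=lambda P,o:np.array(P)/s+o
S=[[-70,-31,42],[-70,31,42],[70,-31,42],[70,31,42]]
fit([(cam("s1"),S,f([(12,29),(180,26),(29,370),(178,367)],(242,142))),(cam("s2"),S,f([(17,58),(174,54),(30,373),(173,370)],(242,173)))],[.62,.23,0,.1])
B=[[-70,-31,60],[-70,31,60],[70,-31,68],[70,31,68],[-46,-31,68],[-46,31,68]]
k=[0,1,4,5]
b1=f([(2,49),(182,46),(24,422),(183,418),(5,118),(182,113)],(245,136));b2=f([(5,53),(175,49),(5,114),(174,109)],(244,180))
p=fit([(cam("b1"),B[:4],b1[:4]),(cam("b2"),[B[i] for i in (0,1)],b2[:2])],[.577,-.01,0,.2])
p=fit([(cam("b1"),B,b1),(cam("b2"),[B[i] for i in k],b2)],p)
# check with top cam plate corners (x1.42 px)
c=camera_model("top");Q=[(399,244),(459,233),(418,349),(477,340)]
q=np.array([atz(np.array(a)/1.42,c,.003) for a in Q]);print(q.mean(0),np.degrees(np.arctan2(*(q[:2].mean(0)-q[2:].mean(0))[[1,0]])))
delta([.3737,.2673,.105],187.3)
E
```

```text
xyz [ 0.6251  0.2372 -0.0053] yaw 7.42 res px [-0.1, 0.4, 0.1, 0.3, -0.0, 0.0, -0.2, 0.2, -1.0, -0.5, 0.8, -0.0, 0.2, -0.4, 0.2, -0.1]
xyz [ 0.5798 -0.0104 -0.0048] yaw 11.88 res px [0.2, 1.2, -0.0, 0.3, -0.6, 0.1, 0.3, 0.1, -0.5, -0.8, 0.5, -0.9]
xyz [ 0.579  -0.0107 -0.0056] yaw 11.93 res px [-0.0, 0.2, -0.4, -0.8, -0.7, -1.2, 0.2, -1.2, -0.6, 1.6, 0.7, 1.4, -0.6, -1.9, 0.2, -2.1, -0.2, 1.8, 1.4, 2.0]
[ 0.57710834 -0.01156533  0.003     ] 10.364930375823167
offset cm [ 8.73 30.91  6.64] rot deg [-0.01  0.05  3.08]
```

```bash
cat >> h.py <<'E'
def fitz(obs,g,z=0.):
    def f(p):
        return np.concatenate([(proj(R.from_euler("z",p[2]).apply(np.array(M)/1000.)+[p[0],p[1],z],c)-np.array(q)).ravel() for c,M,q in obs])
    s=least_squares(f,g);print("xy",s.x[:2].round(4),"yaw",np.degrees(s.x[2]).round(2),"rms px",np.sqrt((s.fun**2).mean()).round(2));return s.x
E
python3 - <<'E'
from h import *
s=198/78
f=lambda P,o,s=s:np.array(P)/s+o
S=[[-70,-31,42],[-70,31,42],[70,-31,42],[70,31,42]]
fitz([(cam("s1"),S,f([(12,29),(180,26),(29,370),(178,367)],(242,142))),(cam("s2"),S,f([(17,58),(174,54),(30,373),(173,370)],(242,173)))],[.62,.23,.1])
B=[[-70,-31,60],[-70,31,60],[70,-31,68],[70,31,68]]
fitz([(cam("b1"),B,f([(2,49),(182,46),(24,422),(183,418)],(245,136))),(cam("b2"),B[:2],f([(5,53),(175,49)],(244,180)))],[.577,-.01,.2])
p=fitz([(cam("d1"),B,f([(48,58),(272,56),(66,538),(270,536)],(235,105),3.1)),(cam("d2"),B,f([(48,62),(262,60),(64,507),(258,507)],(235,150),3.1))],[.375,.263,.1])
delta([p[0],p[1],.17],180+np.degrees(p[2]))
E
```

```text
xy [0.6234 0.237 ] yaw 7.41 rms px 1.08
xy [ 0.5785 -0.0106] yaw 11.87 rms px 1.09
xy [0.373  0.2672] yaw 7.28 rms px 0.76
offset cm [ 8.8  30.91  0.14] rot deg [-0.01  0.05  3.1 ]
```

```bash
python3 -m creep '{"offset":[[1.3,4.4,0],[2.5,8.8,0],[3.8,13.2,0],[5,17.6,0],[6.3,22,0],[7.5,26.5,0],[8.8,30.9,0],[8.8,30.9,0],[8.8,30.9,3],[8.8,30.9,6]],"rot":[[0,0,1],[0,0,2],[0,0,3.1],[0,0,3.1],[0,0,3.1],[0,0,3.1],[0,0,3.1],[0,0,3.1],[0,0,3.1],[0,0,3.1]]}' 0
python3 -m creep '{"offset":[[0,0,3],[0,0,6],[0,0,8],[0,0,9.0],[0,0,9.0]],"rot":[[0,0,0],[0,0,0],[0,0,0],[0,0,0],[0,0,0]]}'
python3 -c "
from h import *
delta([.373,.2672,.02],187.3)"
```

```text
time_s: 5.3
position: [0.3737, 0.2675, 0.1114]
tool_rot: [-0.064, 0.998, 0.0, 0.001]
ft_force: [-0.5, -0.1, 0.4]
finger_gap: 0.0854
grasp_force: 0.0
time_s: 5.8
position: [0.3721, 0.2662, 0.0203]
tool_rot: [-0.063, 0.998, -0.0, -0.001]
ft_force: [-0.3, -0.7, 0.1]
finger_gap: 0.0851
grasp_force: 0.0
offset cm [-0.1   0.09  0.03] rot deg [-0.02 -0.12 -0.09]
```

```bash
python3 -m creep '{"offset":[[0,0,0],[0,0,0],[0,0,0],[0,0,0],[0,0,0],[0,0,0],[0,0,0],[0,0,0]],"rot":[[0,0,0],[0,0,0],[0,0,0],[0,0,0],[0,0,0],[0,0,0],[0,0,0],[0,0,0]]}' 1
python3 -m creep '{"offset":[[0,0,-1.5],[0,0,-4],[0,0,-7],[0,0,-10],[0,0,-13],[0,0,-15],[0,0,-15]],"rot":[[0,0,0],[0,0,0],[0,0,0],[0,0,0],[0,0,0],[0,0,0],[0,0,0]]}'
python3 look.py g1
python3 - <<'E'
from h import *
im=np.load("g1.npz")["im"];o=ctrl.get_obs()
P=o["position"];m=R.from_quat(o["tool_rot"])
print(proj(P+m.apply([[.07,0,-.04],[-.07,0,-.04],[-.07,.031,-.04]]),cam("g1")).round())
delta([*(np.array([.5785,-.0106])+R.from_euler("z",11.87,degrees=True).apply([-.022,0,0])[:2]),.17],191.9)
cv2.imwrite("pics/g1z.png",cv2.resize(im[90:300,190:370],None,fx=2.8,fy=2.8,interpolation=cv2.INTER_CUBIC))
E
```

```text
time_s: 6.6
position: [0.3739, 0.267, 0.023]
tool_rot: [-0.063, 0.998, 0.001, 0.001]
ft_force: [-1.0, 1.1, 6.7]
finger_gap: 0.0612
grasp_force: 66.6
time_s: 7.3
position: [0.3741, 0.2669, 0.1741]
tool_rot: [-0.063, 0.998, 0.001, 0.002]
ft_force: [0.7, 0.8, -4.5]
finger_gap: 0.061
grasp_force: 67.3
7.35 [0.3733 0.2666 0.172 ] -172.79540884362166
[[283. 115.]
 [282. 429.]
 [349. 429.]]
offset cm [-14.69 -30.25   0.22] rot deg [ 0.02  0.11 -4.7 ]
```

View pics/g1z.png

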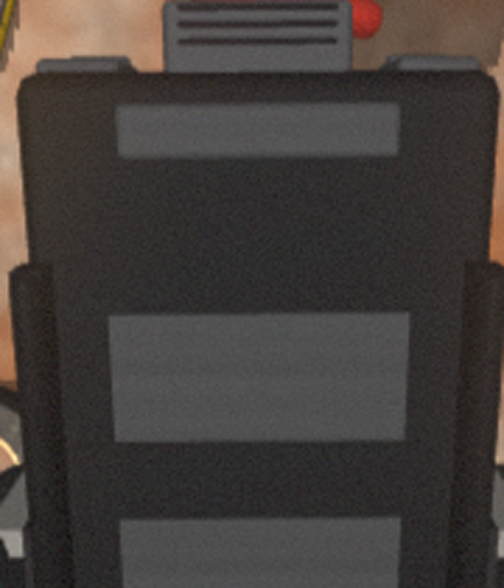

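The case is held level: front deck corners at (18,72),(496,72) in the crop and rim fronts at (10,265),(504,263). I'll work out the apparent pose relative to the tool.

```bash
python3 - <<'E'
from h import *
q=np.array([(18,72),(496,72),(10,265),(504,263)])/2.8+(190,90)
M=[[-70,-31,60],[-70,31,60],[-46,-31,68],[-46,31,68]]
c=cam("g1")
# TCP implied by the camera model itself
o=ctrl.get_obs();t=.151
for z in(.148,.151,.154): p=fitz([(c,M,q)],[.374,.267,.127],z)
ca,_=ray((280,210),c);m=R.from_quat(o["tool_rot"]).as_matrix()
tcp=ca-m@np.array([.0658702,-.0002287,-.14266697]);print("tcp via cam",tcp,o["position"])
E
```

```text
xy [0.3729 0.2664] yaw 7.33 rms px 1.38
xy [0.3728 0.2664] yaw 7.33 rms px 3.21
xy [0.3727 0.2664] yaw 7.33 rms px 5.27
tcp via cam [0.37362608 0.26694068 0.17395903] [0.37330226 0.26661322 0.17202135]
```

```bash
python3 -m creep '{"offset":[[-1.2,-2.5,0],[-3,-6.2,0],[-5,-10.3,0],[-7,-14.4,0],[-9,-18.5,0],[-11,-22.6,0],[-13,-26.8,0],[-14.2,-29.2,0],[-14.7,-30.25,0],[-14.7,-30.25,0]],"rot":[[0,0,-1],[0,0,-2],[0,0,-3],[0,0,-4],[0,0,-4.7],[0,0,-4.7],[0,0,-4.7],[0,0,-4.7],[0,0,-4.7],[0,0,-4.7]]}'
python3 -m creep '{"offset":[[0,0,2],[0,0,4],[0,0,6],[0,0,7.5],[0,0,8],[0,0,8]],"rot":[[0,0,0],[0,0,0],[0,0,0],[0,0,0],[0,0,0],[0,0,0]]}'
python3 - <<'E'
from h import *
P=[]
for i in range(1): P.append(ctrl.get_obs()["position"])
delta([*(np.array([.5785,-.0106])+R.from_euler("z",11.87,degrees=True).apply([-.022,0,0])[:2]),.082],191.9)
E
python3 look.py p0
```

```text
time_s: 8.35
position: [0.5559, -0.016, 0.1693]
tool_rot: [-0.103, 0.995, 0.001, -0.001]
ft_force: [-0.1, 1.3, -4.1]
finger_gap: 0.0615
grasp_force: 67.8
time_s: 8.95
position: [0.5558, -0.0145, 0.0908]
tool_rot: [-0.104, 0.995, 0.0, -0.0]
ft_force: [-0.1, 0.4, -3.7]
finger_gap: 0.0613
grasp_force: 67.8
offset cm [-0.1  -0.08  0.88] rot deg [ 0.04 -0.05  0.04]
9.0 [ 0.5564 -0.0148  0.0916] -168.06200148268874
```

```bash
python3 -m creep '{"offset":[[0,0,0.3],[0,0,0.5],[0,0,0.7],[0,0,0.8],[0,0,0.9],[0,0,0.9],[0,0,0.9]],"rot":[[0,0,0],[0,0,0],[0,0,0],[0,0,0],[0,0,0],[0,0,0],[0,0,0]]}'
```

```text
time_s: 9.7
position: [0.5565, -0.0153, 0.083]
tool_rot: [-0.104, 0.995, -0.0, 0.0]
ft_force: [-4.2, -0.9, 5.6]
finger_gap: 0.0615
grasp_force: 68.4
```

```bash
python3 -m creep '{"offset":[[0,0,0.1],[0,0,0.1],[0,0,0.1]],"rot":[[0,0,0],[0,0,0],[0,0,0]]}'
python3 look.py p1; python3 - <<'E'
from h import *
im=np.load("p1.npz")["im"];cv2.imwrite("pics/p1z.png",cv2.resize(im[60:330,120:440],None,fx=2,fy=2,interpolation=cv2.INTER_CUBIC))
s=snapshot("side");np.savez("sd1.npz",im=s)
c=camera_model("side");print(proj([.5785,-.01,.1],c))
E
```

```text
time_s: 10.0
position: [0.5566, -0.0153, 0.083]
tool_rot: [-0.104, 0.995, -0.0, 0.0]
ft_force: [-9.2, 1.5, 14.5]
finger_gap: 0.0614
grasp_force: 69.5
10.05 [ 0.5566 -0.0153  0.083 ] -168.08787444038975
[[273.43845378 186.83716131]]
```

```bash
python3 -m creep '{"offset":[[0,0,0],[0,0,0],[0,0,0],[0,0,0],[0,0,0],[0,0,0]],"rot":[[0,0,0],[0,0,0],[0,0,0],[0,0,0],[0,0,0],[0,0,0]]}' 0
python3 -m creep '{"offset":[[0,0,-2],[0,0,-5],[0,0,-8],[4,0,-10],[4,0,-10],[4,0,-10]],"rot":[[0,0,0],[0,0,0],[0,0,0],[0,0,0],[0,0,0],[0,0,0]]}'
python3 look.py p2; python3 - <<'E'
from h import *
a=np.load("p2.npz")["im"][120:360,210:370]
s=snapshot("side");np.savez("sd1.npz",im=s)
b=s[140:240,210:340]
z=lambda x,w,h:cv2.convertScaleAbs(cv2.resize(x,(w,h),interpolation=cv2.INTER_CUBIC),alpha=1.7,beta=20)
b=cv2.resize(b,(400,308),interpolation=cv2.INTER_CUBIC);b=cv2.copyMakeBorder(b,0,600-308,0,0,cv2.BORDER_CONSTANT)
cv2.imwrite("pics/p2z.png",np.hstack([z(a,400,600),b]))
E
```

```text
time_s: 10.7
position: [0.5565, -0.0152, 0.0812]
tool_rot: [-0.104, 0.995, 0.0, 0.0]
ft_force: [0.7, -0.3, 0.5]
finger_gap: 0.0851
grasp_force: 0.0
time_s: 11.3
position: [0.5176, -0.0237, 0.182]
tool_rot: [-0.103, 0.995, -0.0, 0.001]
ft_force: [-0.2, -1.0, -0.4]
finger_gap: 0.0855
grasp_force: 0.0
11.35 [ 0.5176 -0.0235  0.1811] -168.11071814161465
```

View pics/p2z.png

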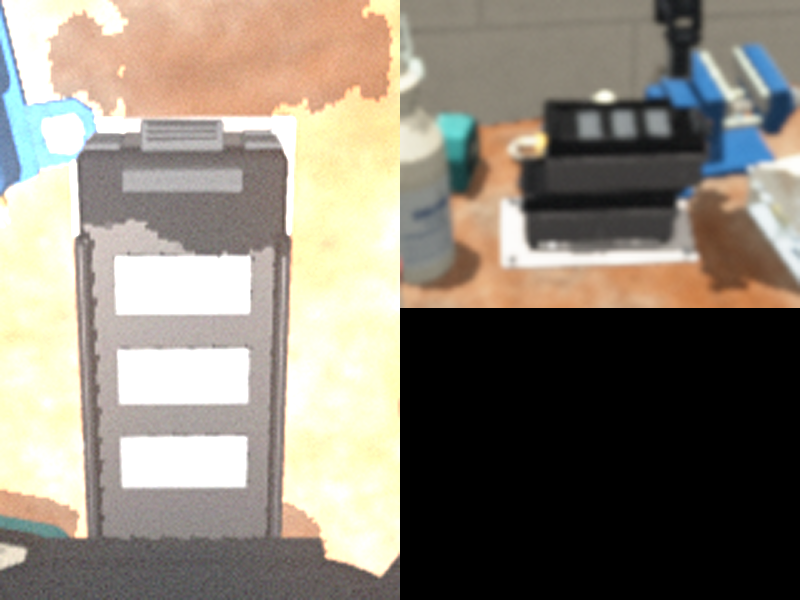

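The deep case sits straight on the dock case: front corners (78,152),(288,150), rim fronts (77,236),(291,236). The side view shows it level.

```bash
python3 - <<'E'
from h import *
q=np.array([(78,152),(288,150),(77,236),(291,236)])/2.5+(210,120)
M=[[-70,-31,60],[-70,31,60],[-46,-31,68],[-46,31,68]]
for z in (.057,.060,.064):
    p=fitz([(cam("p2"),M,q)],[.557,-.015,.2],z)
    print("in dock",R.from_euler("z",-11.87,degrees=True).apply([p[0]-.5785,p[1]+.0106,0])*1000)
e=R.from_euler("z",11.87,degrees=True).apply
delta(e([-.125,0,0])+[.5785,-.0106,.18],191.87)
delta(e([-.125,0,0])+[.5785,-.0106,.09],191.87)
E
```

```text
xy [ 0.5557 -0.015 ] yaw 12.26 rms px 0.81
in dock [-23.22979472   0.33998121   0.        ]
xy [ 0.555  -0.0152] yaw 12.26 rms px 1.28
in dock [-23.90589888   0.3368527    0.        ]
xy [ 0.5542 -0.0154] yaw 12.26 rms px 1.95
in dock [-24.80638541   0.33265733   0.        ]
offset cm [6.26 0.   0.07] rot deg [ 0.02 -0.02  0.03]
offset cm [ 6.26 -0.    9.07] rot deg [ 0.02 -0.02  0.03]
```

```bash
python3 -m creep '{"offset":[[3,0,0],[6.2,0,0],[6.2,0,0],[6.2,0,3],[6.2,0,6],[6.2,0,9],[6.2,0,10],[6.2,0,10],[6.2,0,10]],"rot":[[0,0,0],[0,0,0],[0,0,0],[0,0,0],[0,0,0],[0,0,0],[0,0,0],[0,0,0],[0,0,0]]}' 0.58
python3 -m creep '{"offset":[[-0.4,0,0],[-0.8,0,0],[-1.2,0,0],[-1.6,0,0],[-1.8,0,0],[-1.8,0,0]],"rot":[[0,0,0],[0,0,0],[0,0,0],[0,0,0],[0,0,0],[0,0,0]]}'
```

```text
time_s: 12.3
position: [0.4573, -0.0364, 0.0823]
tool_rot: [-0.104, 0.995, -0.0, 0.0]
ft_force: [-0.4, -0.1, 1.0]
finger_gap: 0.0357
grasp_force: 0.0
time_s: 12.9
position: [0.4745, -0.0324, 0.0813]
tool_rot: [-0.104, 0.995, 0.0, -0.0]
ft_force: [-0.7, -0.3, 0.7]
finger_gap: 0.0357
grasp_force: 0.0
```

```bash
python3 -m creep '{"offset":[[-0.3,0,0],[-0.6,0,0],[-0.9,0,0],[-1.2,0,0],[-1.2,0,0]],"rot":[[0,0,0],[0,0,0],[0,0,0],[0,0,0],[0,0,0]]}'
python3 -m creep '{"offset":[[-0.2,0,0],[-0.4,0,0],[-0.6,0,0],[-0.6,0,0]],"rot":[[0,0,0],[0,0,0],[0,0,0],[0,0,0]]}'
```

```text
time_s: 13.4
position: [0.4865, -0.03, 0.0812]
tool_rot: [-0.104, 0.995, 0.0, 0.0]
ft_force: [-0.1, -0.0, -0.1]
finger_gap: 0.0361
grasp_force: 0.1
time_s: 13.8
position: [0.4922, -0.0288, 0.0813]
tool_rot: [-0.104, 0.995, 0.0, 0.0]
ft_force: [-1.3, -1.3, -0.5]
finger_gap: 0.0359
grasp_force: 0.3
```

```bash
python3 -m creep '{"offset":[[-0.1,0,0],[-0.2,0,0],[-0.3,0,0],[-0.4,0,0],[-0.4,0,0]],"rot":[[0,0,0],[0,0,0],[0,0,0],[0,0,0],[0,0,0]]}'
python3 -m creep '{"offset":[[-0.1,0,0],[-0.2,0,0],[-0.3,0,0],[-0.3,0,0]],"rot":[[0,0,0],[0,0,0],[0,0,0],[0,0,0]]}'
```

```text
time_s: 14.3
position: [0.496, -0.028, 0.0812]
tool_rot: [-0.104, 0.995, 0.0, 0.0]
ft_force: [-0.9, -0.2, -1.1]
finger_gap: 0.0358
grasp_force: 0.7
time_s: 14.7
position: [0.4989, -0.0273, 0.0813]
tool_rot: [-0.104, 0.995, 0.0, 0.0]
ft_force: [-1.7, -0.5, -0.9]
finger_gap: 0.0358
grasp_force: 0.6
```

```bash
python3 -m creep '{"offset":[[-0.1,0,0],[-0.2,0,0],[-0.3,0,0],[-0.3,0,0]],"rot":[[0,0,0],[0,0,0],[0,0,0],[0,0,0]]}' | grep -E "posi|ft_f"
python3 -m creep '{"offset":[[-0.1,0,0],[-0.2,0,0],[-0.2,0,0]],"rot":[[0,0,0],[0,0,0],[0,0,0]]}'| grep -E "posi|ft_f"
```

```text
position: [0.4997, -0.0272, 0.0813]
ft_force: [-15.5, -3.3, 8.9]
position: [0.4996, -0.0271, 0.0813]
ft_force: [-28.2, -6.9, 17.3]
```

```bash
python3 -m creep '{"offset":[[1,0,0],[3,0,0],[4,0,-3],[4,0,-6],[2,0,-10],[0,0,-11],[0,0,-11],[0,0,-11]],"rot":[[0,0,0],[0,0,0],[0,0,0],[0,0,0],[0,0,0],[0,0,0],[0,0,0],[0,0,0]]}' 0
python3 look.py p3; python3 - <<'E'
from h import *
a=np.load("p3.npz")["im"][120:370,200:370]
cv2.imwrite("pics/p3z.png",cv2.convertScaleAbs(cv2.resize(a,None,fx=2.4,fy=2.4,interpolation=cv2.INTER_CUBIC),alpha=1.7,beta=20))
E
```

```text
time_s: 16.2
position: [0.5038, -0.0262, 0.1912]
tool_rot: [-0.104, 0.995, 0.0, 0.0]
ft_force: [0.0, -0.5, -0.2]
finger_gap: 0.0856
grasp_force: 0.0
16.25 [ 0.5032 -0.0262  0.1907] -168.0792216027183
```

View pics/p3z.png

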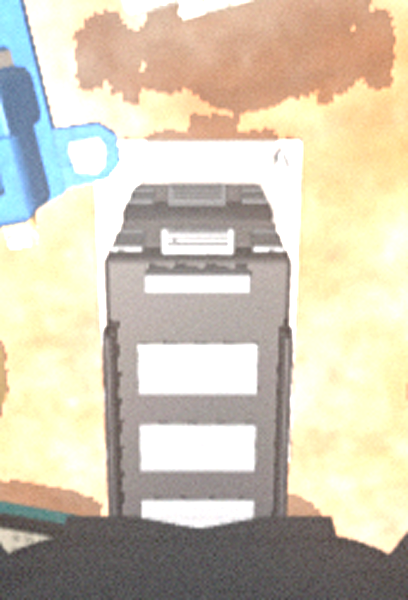

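The deep case now stands nearly over the dock case, front corners (107,257),(287,255), with the dock's own tab just visible in front at (198,195). I'll fit it.

```bash
python3 - <<'E'
from h import *
q=np.array([(107,257),(287,255),(106,326),(290,324)])/2.4+(200,120)
M=[[-70,-31,60],[-70,31,60],[-46,-31,68],[-46,31,68]]
for z in (.055,.060):
    p=fitz([(cam("p3"),M,q)],[.557,-.015,.2],z)
    print("in dock",R.from_euler("z",-11.87,degrees=True).apply([p[0]-.5785,p[1]+.0106,0])*1000)
# relative check: lower tab end vs upper tab end, along dock x
c=cam("p3");t1=atz(np.array((198,183))/2.4+(200,120),c,.057);t2=atz(np.array((198,230))/2.4+(200,120),c,.117)
print("tab ends dx mm",R.from_euler("z",-11.87,degrees=True).apply(t2-t1)*1000)
delta([.6234,.237,.19],187.4)
E
```

```text
xy [ 0.5789 -0.0101] yaw 12.69 rms px 1.65
in dock [0.53924389 0.37932338 0.        ]
xy [ 0.577  -0.0105] yaw 12.69 rms px 2.31
in dock [-1.40114543  0.3895873   0.        ]
tab ends dx mm [ 1.96425005  0.0889723  60.        ]
offset cm [-17.2   23.27   0.07] rot deg [ 0.03 -0.04  4.52]
```

```bash
python3 -m creep '{"offset":[[-2.2,3,0],[-4.7,6.4,0],[-7.5,10,0],[-10,13.5,0],[-12.5,17,0],[-15,20.4,0],[-16.7,22.6,0],[-17.2,23.3,0],[-17.2,23.3,0],[-17.2,23.3,3]],"rot":[[0,0,0.5],[0,0,1.2],[0,0,2],[0,0,3],[0,0,4],[0,0,4.5],[0,0,4.5],[0,0,4.5],[0,0,4.5],[0,0,4.5]]}' 0
python3 -m creep '{"offset":[[0,0,3],[0,0,6],[0,0,9],[0,0,9],[0,0,9]],"rot":[[0,0,0],[0,0,0],[0,0,0],[0,0,0],[0,0,0]]}' | grep posit
python3 -c "
from h import *
delta([.6234,.237,.022],187.4)"
```

```text
time_s: 17.25
position: [0.6256, 0.2365, 0.1652]
tool_rot: [-0.064, 0.998, 0.0, 0.003]
ft_force: [0.0, 0.1, 0.4]
finger_gap: 0.0852
grasp_force: 0.0
position: [0.6233, 0.2359, 0.0718]
offset cm [-0.03  0.11  4.98] rot deg [-0.01 -0.05 -0.06]
```

```bash
python3 -m creep '{"offset":[[0,0.1,2],[0,0.1,4],[0,0.1,5],[0,0.1,5],[0,0.1,5]],"rot":[[0,0,0],[0,0,0],[0,0,0],[0,0,0],[0,0,0]]}' | grep -E "posi|ft"
python3 -m creep '{"offset":[[0,0,0],[0,0,0],[0,0,0],[0,0,0],[0,0,0],[0,0,0],[0,0,0],[0,0,0]],"rot":[[0,0,0],[0,0,0],[0,0,0],[0,0,0],[0,0,0],[0,0,0],[0,0,0],[0,0,0]]}' 1
python3 -m creep '{"offset":[[0,0,-1.5],[0,0,-4],[0,0,-8],[0,0,-12],[0,0,-16],[0,0,-20],[0,0,-20],[0,0,-20]],"rot":[[0,0,0],[0,0,0],[0,0,0],[0,0,0],[0,0,0],[0,0,0],[0,0,0],[0,0,0]]}'
python3 -c "
from h import *
e=R.from_euler('z',12.1,degrees=True).apply
delta(e([-.022,0,0])+[.5783,-.0104,.222],192.1)"
```

```text
position: [0.6245, 0.2381, 0.023]
ft_force: [-0.9, 0.4, 0.1]
time_s: 19.05
position: [0.6249, 0.2383, 0.0232]
tool_rot: [-0.065, 0.998, 0.0, 0.001]
ft_force: [-0.7, -0.9, 8.2]
finger_gap: 0.0605
grasp_force: 67.3
time_s: 19.85
position: [0.6241, 0.2382, 0.2227]
tool_rot: [-0.065, 0.998, 0.0, 0.001]
ft_force: [-0.4, -0.1, -3.7]
finger_gap: 0.0602
grasp_force: 66.2
offset cm [  9.94 -24.24   0.05] rot deg [ 0.01  0.12 -4.69]
```

```bash
python3 -m creep '{"offset":[[1,-2.5,0],[2.5,-6.1,0],[4.1,-10,0],[5.7,-14,0],[7.3,-18,0],[8.8,-21.5,0],[9.7,-23.7,0],[9.95,-24.25,0],[9.95,-24.25,0],[9.95,-24.25,0]],"rot":[[0,0,-0.5],[0,0,-1.5],[0,0,-2.5],[0,0,-3.5],[0,0,-4.7],[0,0,-4.7],[0,0,-4.7],[0,0,-4.7],[0,0,-4.7],[0,0,-4.7]]}' | grep -E "posi|ft"
python3 -m creep '{"offset":[[0,0,1],[0,0,3],[0,0,5],[0,0,6.5],[0,0,6.8],[0,0,6.8],[0,0,6.8]],"rot":[[0,0,0],[0,0,0],[0,0,0],[0,0,0],[0,0,0],[0,0,0],[0,0,0]]}' | grep -E "posi|ft"
python3 -c "
from h import *
e=R.from_euler('z',12.1,degrees=True).apply
delta(e([-.022,0,0])+[.5783,-.0104,.143],192.1)"
```

```text
position: [0.556, -0.0143, 0.2205]
ft_force: [-0.4, -0.4, -3.4]
position: [0.5568, -0.0151, 0.1542]
ft_force: [0.3, -0.4, -3.1]
offset cm [-0.    0.01  1.12] rot deg [-0.03  0.07  0.03]
```

```bash
python3 -m creep '{"offset":[[0,0,0.3],[0,0,0.6],[0,0,0.8],[0,0,1.0],[0,0,1.1],[0,0,1.1],[0,0,1.1]],"rot":[[0,0,0],[0,0,0],[0,0,0],[0,0,0],[0,0,0],[0,0,0],[0,0,0]]}' | grep -E "posi|ft"
python3 -m creep '{"offset":[[0,0,0.1],[0,0,0.1],[0,0,0.1]],"rot":[[0,0,0],[0,0,0],[0,0,0]]}' | grep -E "posi|ft"
```

```text
position: [0.5564, -0.0153, 0.1432]
ft_force: [-3.9, 0.5, 5.6]
position: [0.5564, -0.0152, 0.1431]
ft_force: [-7.4, 0.6, 13.0]
```

```bash
python3 -m creep '{"offset":[[0,0,0],[0,0,0],[0,0,0],[0,0,0],[0,0,0],[0,0,0]],"rot":[[0,0,0],[0,0,0],[0,0,0],[0,0,0],[0,0,0],[0,0,0]]}' 0 | grep -E "posi|ft|gap"
python3 -m creep '{"offset":[[0,0,-2],[0,0,-5],[3,0,-9],[5,0,-10],[5,0,-10],[5,0,-10]],"rot":[[0,0,0],[0,0,0],[0,0,0],[0,0,0],[0,0,0],[0,0,0]]}' | grep -E "posi|ft"
python3 look.py p4
python3 -c "
from h import *
e=R.from_euler('z',12.1,degrees=True).apply
delta(e([-.125,0,0])+[.5783,-.0104,.143],192.1)"
```

```text
position: [0.5563, -0.0152, 0.1412]
ft_force: [-0.0, 0.1, -1.0]
finger_gap: 0.0851
position: [0.5077, -0.0258, 0.2413]
ft_force: [-0.1, 0.6, -0.5]
23.8 [ 0.5076 -0.0257  0.2405] -167.90492284378112
offset cm [5.27 0.01 9.76] rot deg [ 0.02 -0.01 -0.  ]
```

```bash
python3 -m creep '{"offset":[[3,0,0],[5.3,0,0],[5.3,0,0],[5.3,0,3],[5.3,0,6],[5.3,0,9],[5.3,0,9.8],[5.3,0,9.8],[5.3,0,9.8]],"rot":[[0,0,0],[0,0,0],[0,0,0],[0,0,0],[0,0,0],[0,0,0],[0,0,0],[0,0,0],[0,0,0]]}' 0.58 | grep -E "posi|ft"
python3 -m creep '{"offset":[[-0.5,0,0],[-1,0,0],[-1.5,0,0],[-2,0,0],[-2.3,0,0],[-2.6,0,0],[-2.9,0,0],[-3.2,0,0],[-3.5,0,0],[-3.5,0,0]],"rot":[[0,0,0],[0,0,0],[0,0,0],[0,0,0],[0,0,0],[0,0,0],[0,0,0],[0,0,0],[0,0,0],[0,0,0]]}'| grep -E "posi|ft"
python3 -m creep '{"offset":[[-0.1,0,0],[-0.2,0,0],[-0.3,0,0],[-0.4,0,0],[-0.5,0,0],[-0.6,0,0],[-0.7,0,0],[-0.7,0,0]],"rot":[[0,0,0],[0,0,0],[0,0,0],[0,0,0],[0,0,0],[0,0,0],[0,0,0],[0,0,0]]}'| grep -E "posi|ft"
```

```text
position: [0.4563, -0.0369, 0.1443]
ft_force: [0.9, 0.3, 0.8]
position: [0.4903, -0.0293, 0.1432]
ft_force: [-0.7, 0.9, 0.2]
position: [0.4968, -0.0279, 0.1432]
ft_force: [-0.2, -0.4, -0.3]
```

```bash
python3 -m creep '{"offset":[[-0.1,0,0],[-0.2,0,0],[-0.3,0,0],[-0.4,0,0],[-0.4,0,0]],"rot":[[0,0,0],[0,0,0],[0,0,0],[0,0,0],[0,0,0]]}'| grep -E "posi|ft"
python3 -m creep '{"offset":[[-0.1,0,0],[-0.2,0,0],[-0.2,0,0]],"rot":[[0,0,0],[0,0,0],[0,0,0]]}'| grep -E "posi|ft"
```

```text
position: [0.5006, -0.0271, 0.1432]
ft_force: [-1.1, -0.5, -1.1]
position: [0.5008, -0.0271, 0.1433]
ft_force: [-14.0, -2.2, 6.5]
```

```bash
python3 -m creep '{"offset":[[-0.1,0,0],[-0.15,0,0],[-0.15,0,0]],"rot":[[0,0,0],[0,0,0],[0,0,0]]}'| grep -E "posi|ft"
python3 -m creep '{"offset":[[1,0,0],[3,0,0],[5,0,-2],[5,0,-6],[3,0,-9],[3,0,-10],[3,0,-10],[3,0,-10]],"rot":[[0,0,0],[0,0,0],[0,0,0],[0,0,0],[0,0,0],[0,0,0],[0,0,0],[0,0,0]]}' 0
python3 look.py p5; python3 - <<'E'
from h import *
print(proj([.51,-.025,.16],cam("p5")))
z=lambda n:cv2.convertScaleAbs(cv2.resize(np.load(n+".npz")["im"][120:370,195:365],(400,588),interpolation=cv2.INTER_CUBIC),alpha=1.7,beta=20)
cv2.imwrite("pics/fin.png",np.hstack([z("p4"),z("p5")]))
E
```

```text
position: [0.5011, -0.027, 0.1436]
ft_force: [-22.7, -3.7, 12.6]
time_s: 28.4
position: [0.4742, -0.0326, 0.2422]
tool_rot: [-0.106, 0.994, 0.0, -0.001]
ft_force: [-0.8, 0.2, -1.4]
finger_gap: 0.0855
grasp_force: 0.0
28.45 [ 0.474  -0.0325  0.2418] -167.88925006373105
[[282.75944855 256.66702156]]
```

View pics/fin.png

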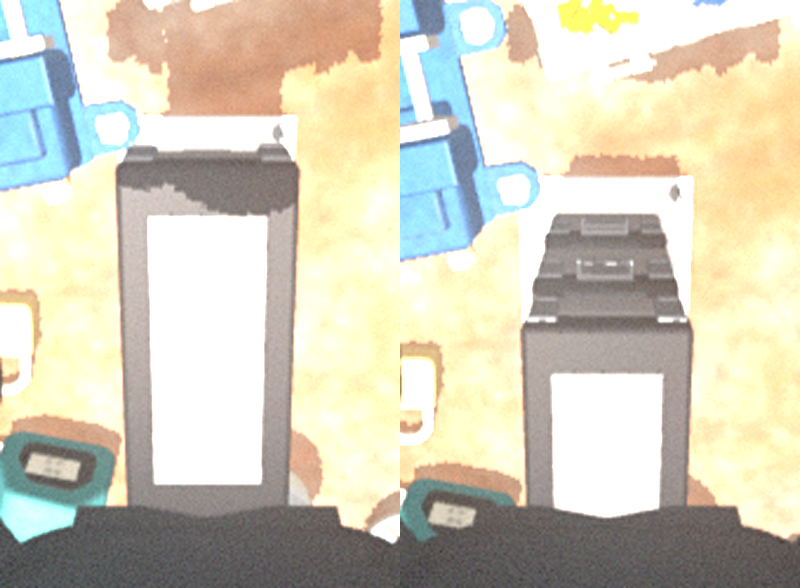

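The left view shows the shallow case straight on the deep lid and short of home. The right one shows all three fronts stacked in line, with the shallow front corners at (523,328),(691,328) and the tabs below at rows 260 and 218. One numeric check remains.

```bash
python3 - <<'E'
from h import *
s=400/170;e=R.from_euler("z",-12,degrees=True).apply
for n,q in(("p4",[(118,165),(298,165)]),("p5",[(123,328),(291,328)])):
    c=cam(n)
    for z in (.157,.162):
        w=np.array([atz(np.array(a)/s+(195,120),c,z) for a in q]);m=w.mean(0);d=e(m-[.5783,-.0104,z])*1000
        print(n,z,"front centre in deck mm",d.round(1),"yaw",np.degrees(np.arctan2(w[0,0]-w[1,0],w[1,1]-w[0,1])).round(1))
c=cam("p5")
for a,z in((218,.057),(261,.117)): print("tab tip",e(atz(np.array((205,a))/s+(195,120),c,z)-[.5783,-.0104,z])*1000)
print(ctrl.get_obs()["time_s"])
E
```

```text
p4 0.157 front centre in deck mm [-91.7  -0.1   0. ] yaw 12.1
p4 0.162 front centre in deck mm [-92.8  -0.1   0. ] yaw 12.1
p5 0.157 front centre in deck mm [-66.    0.1   0. ] yaw 12.2
p5 0.162 front centre in deck mm [-68.3   0.1   0. ] yaw 12.2
tab tip [-7.87196495e+01 -8.42754232e-01 -6.93889390e-15]
tab tip [-7.73701098e+01 -7.15284574e-01 -1.38777878e-14]
28.45
```

```bash
python3 -c "
from plant import ticket
print(ticket.sign_off())"
```

```text
the job is handed in; nothing more can be done
None
```

I built the column and handed the job in at about 28 s: the deep case sits on the bottom case and the shallow case on the deep one, each pushed back to a firm stop and measured within about 2 mm of home; I inferred from the stops, but did not see, that both catches clicked up.

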